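# Roll a brass tube into the V-block

## Task

Pushing with the fingers only, roll the thick brass tube along the bench by its side, up the ramp and into the groove of the dark steel V-block. Then push it endwise along the groove until its far end rests flush against the V-block's end stop, and leave it lying still there. Never lift or carry the tube, and leave the thin tube and everything else on the bench where they are.

Things in the scene. Friction and masses are not known exactly. Their poses are not given: they have to be found in the camera images.
- tube: the thick brass tube, lying on its side on the bench on one side of the V-block, roughly parallel to the groove: 36 mm diameter, 120 mm long, about 0.2 kg. Smooth and free-rolling: a slow push on its side rolls it, perhaps a little ahead of the finger. Origin at its centre, 18 mm above the bench at the start; x along its length, pointing away from the robot; y and z turn as it rolls
- thin_tube: a thinner brass tube, 22 mm diameter, 120 mm long, lying on the other side of the V-block; origin at its centre. To be left alone
- vblock: dark steel V-block, fixed: 110 mm along x (its groove), 139 mm across y; origin on the bench under its middle. On both long sides a smooth ramp rises from the bench at |y| = 69.5 mm to a flat 3 mm wide crest, 15 mm high, at |y| = 17.5 to 14.5 mm; then the 90 degree groove falls to its bottom, 0.5 mm above the bench at y = 0. Groove open at x = -55 mm, towards the robot
- groove (a point): where the thick tube's centre belongs at the end: on the groove's axis, 26 mm above the bench (the tube's axis height when seated), at x = -5 mm, y = 0 of the V-block. The tube starts 17 to 37 mm short of this towards the robot, so it rolls in clear of the stop, its near end overhanging the open end of the groove
- stop_face (a point): the face of the end stop that the tube is pushed against, 26 mm above the bench, at x = +55 mm, y = 0 of the V-block. The stop is a fixed rigid plate at the groove's end farther from the robot: 8 mm thick, 40 mm wide, 46 mm tall
- paint_a: paint bottle: black with a grey band and yellow cap, upright, 29 mm across, 85 mm tall; origin at the centre of its underside. To be left alone
- paint_b: paint bottle, as paint_a. To be left alone
- paint_c: paint bottle, as paint_a. To be left alone
- glue_jar: clear glue jar with a blue cap, 44 mm across, 55 mm tall; origin at the centre of its underside. To be left alone
- dish: shallow dark steel mixing dish, 64 mm across, 14 mm tall; origin at the centre of its underside. To be left alone
- model: small grey tracked-vehicle model, 105 x 64 mm, 60 mm tall; origin at the centre of its underside. To be left alone
- brush: paintbrush lying flat, red handle, 170 mm long, 8 mm thick; origin near its middle, on the bench. To be left alone
Mind the look-alikes: they are no part of the job. Leave any purple or red look-alike of the tube alone.

How it is judged:
By the outcome, as a careful person would: the job done as asked, in the order asked, and still so for the second after the job is handed in, with the robot touching nothing.
It also fails if it takes over 53 s, if anything falls off the work surface, if the arm or the gripper's body presses on something with over 40 N, if the wrist force passes 120 N, or if a joint passes its speed limit or range.

## Robot

A 6-joint arm with a two-finger parallel gripper is mounted at the origin on the work surface. World frame = base frame: x ahead of the robot, y to its left, z up, the work surface at z = 0. Lengths are in mm, angles in rad, forces in N, time in s.
With the tool pointing down it reaches from about 275 to 725 mm from the base axis. Payload 5.6 kg.
Tool frame: the origin (TCP) lies between the finger pads; the fingertips stand 25 mm ahead of it and the grasp point (between the pads) lies 6 mm ahead of it (env.finger_overhang is the distance from the TCP to the fingertips, in mm); z points along the fingers, y is the direction in which the jaws open and shut (so a half turn about z gives the same grasp; the last joint's range is limited). The gripper opens to 85 mm and grips with 20 to 120 N. Pads are 22 mm wide; open, the fingers measure 114 mm over their backs; the gripper's body (76 mm by 85 mm) begins 54 mm behind the grasp point. The pads swing forward as they close: fully open they stand 13 mm farther back than shut.
Start: joints at [-0.935, 0.255, 0.108, 0, -1.424, -0.285], TCP at [189.026, -516.49, 256.283] pointing down, gripper open.
Joint ranges: [-2.95, 2.95], [-1.21, 1.97], [-1.09, 1.5], [-2.87, 1.71], [-2.94, -0.07], [-3.05, 3.05]. Speed limits (rad/s): [2.57, 2.57, 3.14, 3.14, 3.14, 3.14].

## Interface

Orientations are given as a 3x3 rotation matrix whose columns are the frame's x, y, z axes.
In Python, from station import env gives the robot as it stands.
- The arm moves only by the tool apply_moves, never from a script. Its arguments are lists of equal length, an entry for each row: "xyz": the shift along the tool's x, y, z in m, a list of three; "turn": the turn about the tool's z in rad; "jaw": the closure, from 0 (fully open) to 1 (shut). In form: {"xyz": [[dx, dy, dz], ...], "turn": [turn, ...], "jaw": [jaw, ...]}. A call has 1 to 12 rows; each row is the pose to reach, as a shift and turn from the pose commanded when the call began, along the tool's axes at that moment; what a row does not reach only later rows make up. A row lasts 1/10 s, in which the tool goes at most 50 mm and 8.59 degrees, less where a joint would pass 70% of its speed; a pose out of reach is approached as far as the arm can. A call with a gripper value outside its range is refused whole. The fingers move at their own pace and stop on an object; the grip force is fixed at half the most. Time passes only in rows, so rows that repeat a pose let the fingers close. It gives the time, the measured TCP pose, the force and the opening at its end, in the units of the state.
- env.observe(): the state, without advancing time (a new reading comes with each control period).
- env.camera(name): name is "side" or "top"; returns (picture, depth): 400x640x3 uint8, blue, green, red; 400x640 float32, mm along the optical axis (not along the pixel's ray), 0 where there is no reading.
- env.camera_model(name): a dict with "vertical_fov" (degrees; the focal length in pixels is half the picture's height over the tangent of half this angle, whatever the lens; pixels are square), "cx", "cy" (the principal point, pixels), "dist_coeffs" ([k1, k2, p1, p2, k3] as OpenCV has them; the pictures are not rectified), "cam_to_world" (4x4, takes a point from camera to world coordinates). Camera axes: x right, y up, looking along -z (the intrinsics and any distortion apply to the point x, -y, -z); pixel columns grow to the right and rows downward; lengths in mm; the calibration is good to about 2 mm. A picture is of the moment at which its call begins. camera_model takes no time and is no camera call.
- env.job_done(): hands the job in, once; it reports no verdict.
Trained networks look in the newest picture that a camera, given by its name, has taken for a name from the list of things; names that differ only in an ending like _2 or _b are one class to them, and where a whole thing is asked for, a point or a joint stands for the part that bears it (a point fixed in the world has none). Each returns a list of dicts, best first, with "conf" (0 to 1); they miss things now and then, are a little off and sometimes report something else, mostly with a low value. They report only what shows in the picture. A call takes as long as a camera call. They do not tell look-alikes from the thing itself.
- env.look_for(camera, query): "point" ([row, column] in pixels, amid what is visible of it).
- env.pinpoint(camera, query): "point" ([row, column] in pixels: a listed point, or the origin of a listed thing).
The state is a dict: "t": time; "qpos": joint angles; "qd": joint speeds; "effort": joint torques, N m; "ee_pos": TCP position; "tcp_rot": TCP orientation; "ft_force": force on the tool from outside, world axes, zero at the start; "torque": the same for the moment, N m; "opening": finger opening in mm.
Only numpy, scipy, OpenCV 4.12 (cv2) and the standard library are available. Lean on these libraries where they do the work, as an engineer would, in place of code of your own. Each camera call takes 0.05 s, during which the arm holds its last target.

## Working session

There is one attempt and no reset: what is moved stays moved. The work goes in short steps, Python scripts to look and compute and a tool call to move; the robot and the scene stay as the last step left them, time stands still between calls to the robot, and variables do not carry over. Pictures are saved under pics/ and viewed, and the job is handed in when it is done.

Besides the shell and the picture viewer there is one more tool, called after "Call:" as name(argument=value, ...) on one line, values as JSON. apply_moves: Moves the arm, as the interface text tells. Its arguments: {"type":"object","properties":{"xyz":{"type":"array"},"turn":{"type":"array"},"jaw":{"type":"array"}},"required":["xyz","turn","jaw"]}

```bash
ls; mkdir -p pics; cat > h.py <<'E'
import numpy as np, cv2
from station import env
def model(name):
    m=env.camera_model(name); f=200/np.tan(np.radians(m["vertical_fov"])/2)
    K=np.array([[f,0,m["cx"]],[0,f,m["cy"]],[0,0,1.]]); return K,np.array(m["dist_coeffs"],float),np.array(m["cam_to_world"])
def ray(name,rc):
    K,d,T=model(name)
    u=cv2.undistortPoints(np.array([[[rc[1],rc[0]]]],float),K,d)[0,0]
    v=T[:3,:3]@np.array([u[0],-u[1],-1]); return T[:3,3],v
def at_z(name,rc,z):
    o,v=ray(name,rc); return o+v*(z-o[2])/v[2]
def at_depth(name,rc,D):
    o,v=ray(name,rc); return o+v*D
def tri(rc1,n1,rc2,n2):
    o1,v1=ray(n1,rc1);o2,v2=ray(n2,rc2)
    s=np.linalg.lstsq(np.stack([v1,-v2],1),o2-o1,rcond=None)[0]
    a=o1+s[0]*v1;b=o2+s[1]*v2
    return (a+b)/2,np.linalg.norm(a-b)
def proj(name,p):
    K,d,T=model(name); q=np.linalg.inv(T)@np.append(p,1); q=q[:3]*[1,-1,-1]
    uv=cv2.projectPoints(q.reshape(1,1,3),np.zeros(3),np.zeros(3),K,d)[0][0,0]; return uv[::-1]
E
python3 - <<'E'
from h import *
for n in("side","top"):
    p,d=env.camera(n); cv2.imwrite(f"pics/{n}0.png",p); np.save(f"pics/{n}0.npy",d)
    K,dc,T=model(n); print(n,K.round(1).tolist(),dc,T.round(3).tolist())
    for q in("tube","thin_tube","vblock","stop_face","groove"):
        print(q,[(np.round(r["point"],1).tolist(),round(r["conf"],2)) for r in env.pinpoint(n,q)][:4])
s=env.observe(); print(s["t"],s["ee_pos"],s["tcp_rot"],s["opening"])
E
```

```text
pics
side [[477.1, 0.0, 312.5], [0.0, 477.1, 197.6], [0.0, 0.0, 1.0]] [0.03702749 0.         0.         0.         0.        ] [[0.845, 0.287, -0.451, -52.229], [-0.534, 0.491, -0.688, -864.602], [0.023, 0.822, 0.569, 770.649], [0.0, 0.0, 0.0, 1.0]]
tube [([193.2, 198.7], 0.93), ([179.5, 268.7], 0.8), ([214.2, 253.8], 0.6)]
thin_tube [([254.9, 362.9], 0.81)]
vblock []
stop_face [([204.1, 365.6], 0.72)]
groove [([256.4, 362.8], 0.68), ([203.6, 383.7], 0.39)]
top [[397.9, 0.0, 317.4], [0.0, 397.9, 192.9], [0.0, 0.0, 1.0]] [-0.02175017  0.          0.          0.          0.        ] [[-0.002, 0.989, -0.147, 370.996], [-1.0, -0.001, 0.008, -17.036], [0.007, 0.147, 0.989, 1119.032], [0.0, 0.0, 0.0, 1.0]]
tube [([207.6, 236.0], 0.8), ([127.8, 231.5], 0.79), ([173.8, 324.3], 0.72), ([286.2, 228.7], 0.7)]
thin_tube [([193.2, 383.8], 0.84)]
vblock [([172.0, 326.6], 0.72)]
stop_face [([151.5, 330.5], 0.74), ([136.0, 346.2], 0.3)]
groove [([173.8, 327.0], 0.58), ([138.6, 378.5], 0.41)]
0.6 [ 189.02154944 -516.47783108  256.28892385] [[-9.39099874e-01 -3.43644331e-01 -7.30940739e-06]
 [-3.43644331e-01  9.39099874e-01  1.59129190e-06]
 [ 6.31742512e-06  4.00621843e-06 -1.00000000e+00]] 84.98442306846505
```

View pics/side0.png

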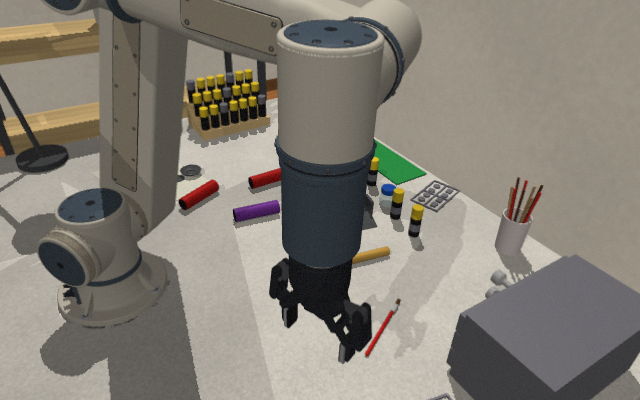

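View pics/top0.png

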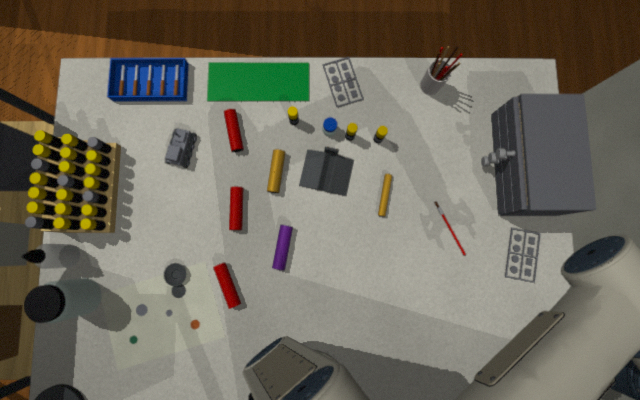

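The top view shows several candidates for the tube:
- Brass tube at (170,276), on the left of the dark V-block (171,327).
- Thin brass tube at (193,385).
- Red look-alikes at (130,233), (208,236) and (286,227).
- Purple look-alike at (247,283).

I choose the one at (170,276). In the side view the arm hides both the tube and the V-block.

```bash
python3 - <<'E'
from h import *
p=cv2.imread("pics/top0.png"); c=p[95:230,215:415]; cv2.imwrite("pics/crop0.png",cv2.resize(c,None,fx=4,fy=4,interpolation=cv2.INTER_CUBIC)[:600,:800])
d=np.load("pics/top0.npy")
for rc in [(150,280),(170,276),(188,273),(172,383),(212,387),(193,385),(171,327),(165,305),(180,345),(150,331),(170,295)]:
    D=np.median(d[rc[0]-1:rc[0]+2,rc[1]-1:rc[1]+2]); print(rc,D,at_depth("top",rc,D).round(1))
E
```

```text
(150, 280) 1113.0956 [653.2  78.9  34.8]
(170, 276) 1104.0353 [596.   89.2  35.4]
(188, 273) 1098.1606 [545.7  97.   33.8]
(172, 383) 1142.3674 [ 597.5 -214.4   -0.7]
(212, 387) 1126.1584 [ 482.2 -222.9   -1.4]
(193, 385) 1111.2645 [ 533.3 -214.6   21.2]
(171, 327) 1138.737 [599.9 -53.4   2. ]
(165, 305) 1141.0985 [617.6   9.6   1.8]
(180, 345) 1133.9186 [ 573.5 -104.5    3.4]
(150, 331) 1108.752 [651.8 -63.7  40.1]
(170, 295) 1139.2388 [603.   38.2   1.3]
```

View pics/crop0.png

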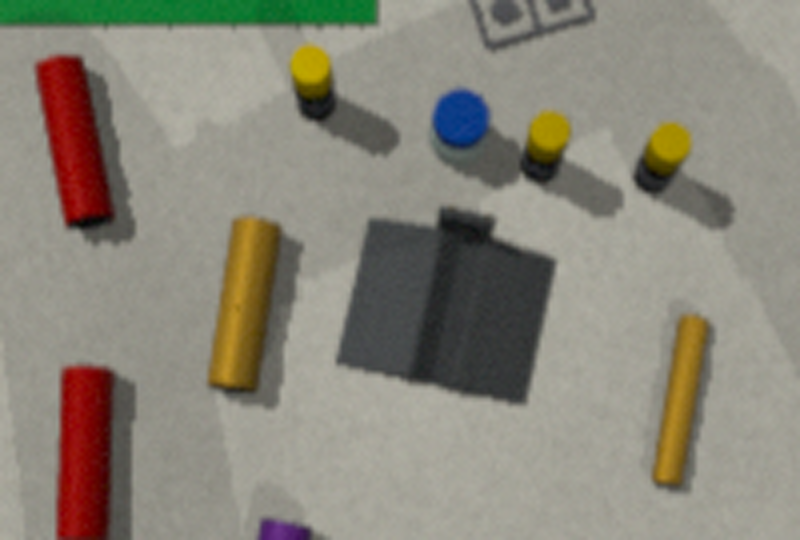

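The crop confirms the thick brass tube, and it looks roughly parallel to the groove. Next I fit the geometry from the depth cloud.

```bash
cat >> h.py <<'E'
def cloud(name,d,r0,r1,c0,c1):
    K,dc,T=model(name)
    r,c=np.mgrid[r0:r1,c0:c1]; pts=np.stack([c.ravel(),r.ravel()],1).astype(float)[:,None]
    u=cv2.undistortPoints(pts,K,dc)[:,0]; D=d[r0:r1,c0:c1].ravel().astype(float)
    P=np.stack([u[:,0]*D,-u[:,1]*D,-D],1); ok=D>0
    return (P@T[:3,:3].T+T[:3,3])[ok],np.stack([r.ravel(),c.ravel()],1)[ok]
def tubefit(p,P,px,lo,R):
    hsv=cv2.cvtColor(p,cv2.COLOR_BGR2HSV)[px[:,0],px[:,1]]
    m=(hsv[:,0]>12)&(hsv[:,0]<28)&(hsv[:,1]>120)&(P[:,2]>lo)
    Q=P[m]; b=cv2.minAreaRect(Q[:,:2].astype(np.float32)); return Q,b
E
python3 - <<'E'
from h import *
print([a for a in dir(env) if a[0]!='_'], env.finger_overhang)
p=cv2.imread("pics/top0.png"); d=np.load("pics/top0.npy")
for nm,w in(("thick",(140,200,258,295)),("thin",(165,225,370,400))):
    P,px=cloud("top",d,*w); Q,b=tubefit(p,P,px,6,18)
    print(nm,len(Q),b,Q[:,2].max().round(1),np.percentile(Q[:,2],95))
    c=Q[:,:2].mean(0); print(c, np.linalg.svd(Q[:,:2]-c,full_matrices=False)[2][0])
# bench offset
P,px=cloud("top",d,200,230,300,350); print("bench z",np.median(P[:,2]))
P,px=cloud("top",d,142,202,292,362)
hsv=cv2.cvtColor(p,cv2.COLOR_BGR2GRAY)[px[:,0],px[:,1]]
m=hsv<85
img=np.zeros(p.shape[:2],np.uint8); img[px[m,0],px[m,1]]=255
img=cv2.morphologyEx(img,cv2.MORPH_OPEN,np.ones((3,3)))
cv2.imwrite("pics/vm.png",cv2.resize(img[130:210,280:370],None,fx=6,fy=6,interpolation=0))
m=img[px[:,0],px[:,1]]>0
Q=P[m&(P[:,2]<25)]; print("vb",len(Q),cv2.minAreaRect(Q[:,:2].astype(np.float32)))
S=P[P[:,2]>30]; print("stop",len(S),S.mean(0),cv2.minAreaRect(S[:,:2].astype(np.float32)))
# bottles
P,px=cloud("top",d,100,150,280,400); S=P[P[:,2]>45]
for q in("paint_a","glue_jar","model","dish","brush"):
    for r in env.pinpoint("top",q)[:5]:
        print(q,round(r["conf"],2),np.round(r["point"],0),at_z("top",r["point"],0).round(0))
E
```

```text
['PlanningError', 'camera', 'camera_model', 'finger_overhang', 'job_done', 'look_for', 'observe', 'pinpoint'] 25.0
thick 501 ((596.6430053710938, 91.52314758300781), (34.03864288330078, 118.58679962158203), 81.75875091552734) 41.2 37.704534176275274
[594.59870997  90.53457364] [-0.98979722  0.14248321]
thin 302 ((529.382080078125, -214.5260467529297), (20.47531509399414, 117.40808868408203), 78.70783996582031) 25.2 23.560139321716086
[ 529.00419984 -213.78999481] [-0.98187855  0.18951125]
bench z -0.17709616482898127
vb 1791 ((598.4279174804688, -51.48772430419922), (135.6141357421875, 112.63622283935547), 77.1286392211914)
stop 59 [654.39464046 -64.54471074  43.26126699] ((656.2340087890625, -65.1523666381836), (37.99607467651367, 10.604769706726074), 79.16106414794922)
paint_a 0.64 [138. 379.] [ 699. -205.    0.]
paint_a 0.54 [121. 292.] [748.  46.   0.]
paint_a 0.43 [133. 348.] [ 712. -115.    0.]
glue_jar 0.79 [127. 328.] [730. -59.   0.]
model 0.95 [150. 181.] [664. 368.   0.]
dish 0.91 [273. 178.] [313. 360.   0.]
dish 0.66 [152. 331.] [656. -65.   0.]
brush 0.61 [226. 449.] [ 442. -397.    0.]
```

View pics/vm.png

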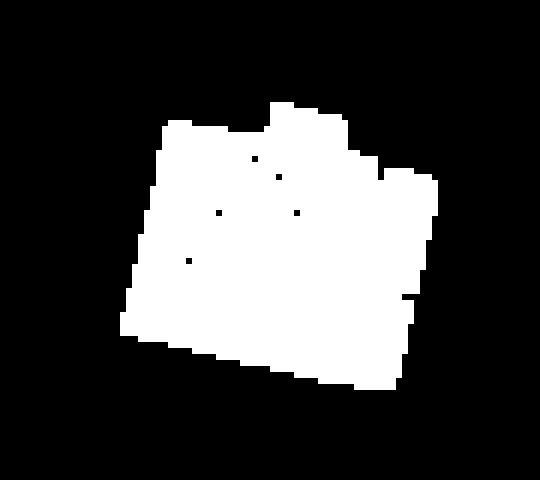

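```bash
cat >> h.py <<'E'
def vb2w(vb,q):
    x,y,t=vb; c,s=np.cos(t),np.sin(t); return np.array([x+c*q[0]-s*q[1],y+s*q[0]+c*q[1],q[2]])
E
python3 - <<'E'
from h import *
from scipy.optimize import minimize
p=cv2.imread("pics/top0.png"); d=np.load("pics/top0.npy")
K,dc,T=model("top"); Ti=np.linalg.inv(T)
S=8; r0,r1,c0,c1=135,215,285,370
g=cv2.cvtColor(p,cv2.COLOR_BGR2GRAY)[r0:r1,c0:c1]
G=cv2.resize(g,None,fx=S,fy=S,interpolation=cv2.INTER_CUBIC)
M=(G<105).astype(np.uint8); M=cv2.morphologyEx(M,cv2.MORPH_OPEN,np.ones((25,25)))
def poly(vb,pts):
    W=np.array([vb2w(vb,q) for q in pts]); q=(np.c_[W,np.ones(len(W))]@Ti.T)[:,:3]*[1,-1,-1]
    uv=cv2.projectPoints(q.reshape(-1,1,3),np.zeros(3),np.zeros(3),K,dc)[0][:,0]
    return ((uv-[c0,r0]+.5)*S*16).astype(np.int32)
base=[(-55,-69.5,0),(55,-69.5,0),(55,-16,15),(55,16,15),(55,69.5,0),(-55,69.5,0),(-55,16,15),(-55,0,.5),(-55,-16,15)]
st=[(a,b,c) for a in(55,63) for b in(-20,20) for c in(0,46)]
def ren(vb):
    m=np.zeros_like(M); cv2.fillPoly(m,[poly(vb,base)],1,shift=4); cv2.fillConvexPoly(m,cv2.convexHull(poly(vb,st)),1,shift=4); return m
def cost(v): vb=(v[0],v[1],v[2]/100); return (ren(vb)!=M).sum()
r=min((minimize(cost,x0,method="Nelder-Mead",options=dict(xatol=.05,fatol=5,initial_simplex=np.array([x0]+[np.array(x0)+e for e in np.eye(3)*4]))) for x0 in([597,-52,-22],[600,-50,-20],[595,-54,-24])),key=lambda r:r.fun)
vb=(r.x[0],r.x[1],r.x[2]/100); print(vb,np.degrees(vb[2]),r.fun,M.sum())
o=np.dstack([M*255,G,ren(vb)*255]); cv2.imwrite("pics/fit.png",o[:600,:800])
u=np.array([np.cos(vb[2]),np.sin(vb[2])]);v=np.array([-u[1],u[0]])
c=np.array([596.6,91.5])-vb[:2]; print("tube in vb",c@u,c@v)
for rc in((130,233),(208,236),(247,283)):
    q=at_z("top",rc,20); print(rc,q.round(0),"vb",((q[:2]-vb[:2])@u).round(0),((q[:2]-vb[:2])@v).round(0))
for n in[(c@u,c@v+45),(c@u,c@v+35)]: print(vb2w(vb,(*n,0)))
E
```

```text
(np.float64(596.2550785543374), np.float64(-51.32215604701642), np.float64(-0.2203200477895113)) -12.6234088804596 20234.0 139298
tube in vb -30.876048023341358 139.44517520223607
(130, 233) [716. 215.  20.] vb 59.0 286.0
(208, 236) [492. 200.  20.] vb -157.0 223.0
(247, 283) [384.  69.  20.] vb -233.0 71.0
[606.43438756 135.41223999   0.        ]
[604.2489681  125.65396444   0.        ]
```

View pics/fit.png

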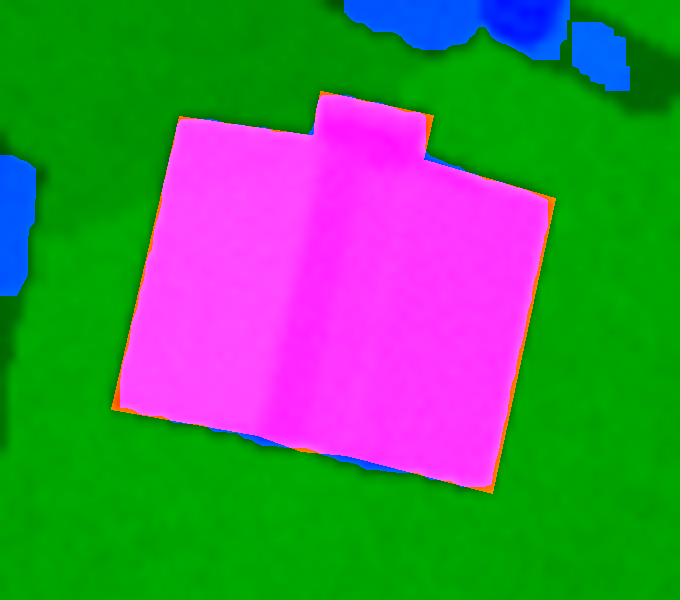

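The V-block fits at (596.3, -51.3) with yaw -12.6°. In its frame the tube is at (-31, 139), so it is 26 mm short of the target, inside the stated 17–37 mm. I now move above the tube's far side with the jaw axis along the groove and the jaws open. Two finger contacts will keep the tube parallel to the groove.

Call:
apply_moves(xyz=[[-0.036,0.028,0.006],[-0.072,0.055,0.012],[-0.108,0.082,0.018],[-0.145,0.11,0.024],[-0.181,0.138,0.03],[-0.217,0.165,0.036],[-0.253,0.193,0.042],[-0.29,0.22,0.048],[-0.326,0.248,0.054],[-0.362,0.275,0.06],[-0.398,0.303,0.066],[-0.434,0.33,0.072]], turn=[-0.06,-0.12,-0.18,-0.24,-0.3,-0.36,-0.42,-0.48,-0.54,-0.6,-0.66,-0.72], jaw=[0,0,0,0,0,0,0,0,0,0,0,0])

```text
t: 2.05
ee_pos: [483.9, -55.6, 184.4]
tcp_rot: [[-0.477, -0.879, 0.001], [-0.879, 0.477, -0.0], [-0.0, -0.001, -1.0]]
ft_force: [1.0, -0.8, 0.6]
opening: 85.4
```

Call:
apply_moves(xyz=[[-0.04,-0.003,0.01],[-0.08,-0.006,0.02],[-0.12,-0.009,0.032],[-0.16,-0.012,0.044],[-0.2,-0.015,0.056],[-0.226,-0.0165,0.064],[-0.226,-0.0165,0.064]], turn=[-0.05,-0.1,-0.15,-0.2,-0.25,-0.277,-0.277], jaw=[0,0,0,0,0,0,0])

```text
t: 2.75
ee_pos: [606.5, 135.5, 117.9]
tcp_rot: [[-0.218, -0.976, -0.002], [-0.976, 0.218, -0.001], [0.001, 0.002, -1.0]]
ft_force: [-0.8, -1.3, 0.4]
opening: 85.3
```

```bash
python3 - <<'E'
from h import *
p,d=env.camera("side"); cv2.imwrite("pics/side1.png",p); np.save("pics/side1.npy",d)
s=env.observe(); print(s["ee_pos"],s["tcp_rot"].round(3).tolist() if hasattr(s["tcp_rot"],"round") else s["tcp_rot"])
R=np.array(s["tcp_rot"]);t=np.array(s["ee_pos"])
a=proj("side",t); print(a)
r,c=int(a[0]),int(a[1])
P,px=cloud("side",d,max(r-70,0),min(r+70,400),max(c-80,0),c+80)
L=(P-t)@R  # tool coords
m=(abs(L[:,0])<25)&(abs(L[:,1])<70)&(L[:,2]>-20)&(L[:,2]<60)
for lo in range(-20,60,4):
    k=m&(L[:,2]>=lo)&(L[:,2]<lo+4)
    if k.sum()>0: print(lo,k.sum(),L[k].min(0).round(0),L[k].max(0).round(0))
E
```

```text
[606.061577   134.17297057 118.80137361] [[-0.22, -0.976, -0.002], [-0.976, 0.22, -0.001], [0.001, 0.002, -1.0]]
[146.95384447 315.2560493 ]
-20 20 [ -6. -54. -20.] [ 14.  56. -16.]
-16 18 [-13. -54. -16.] [ 12.  58. -12.]
-12 17 [-12. -56. -12.] [12. 56. -8.]
-8 17 [ -9. -55.  -8.] [13. 57. -4.]
-4 18 [-11. -54.  -4.] [12. 57. -0.]
0 15 [-11. -55.   1.] [12. 55.  4.]
4 13 [  0. -53.   4.] [13. 51.  8.]
8 9 [-14. -47.   8.] [10. 47. 12.]
```

View pics/side1.png

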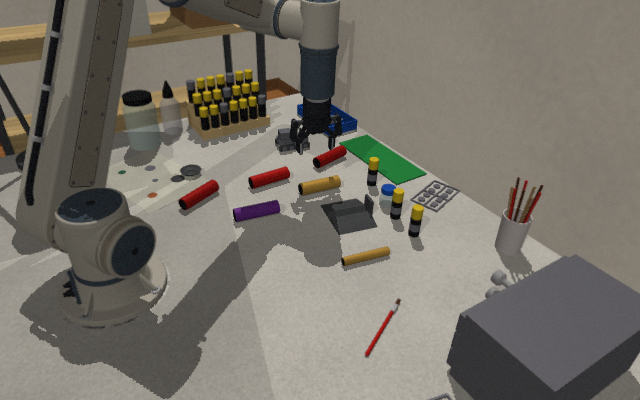

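The side view shows the tube at (186,320), the V-block at (213,350) and the gripper above the clear bench behind the tube. With the jaws open the fingertips end 12 mm ahead of the TCP. I cross-check the tube from this second view.

```bash
cat >> h.py <<'E'
VB=(596.3,-51.3,-0.2203)
def w2vb(P):
    c,s=np.cos(VB[2]),np.sin(VB[2]); d=np.atleast_2d(P)[:,:2]-VB[:2]
    return np.c_[d[:,0]*c+d[:,1]*s,-d[:,0]*s+d[:,1]*c,np.atleast_2d(P)[:,2]]
def cyl(name,p,d,win,R=18,L=120,x0=None,lo=6):
    """axis fit: surface points at distance R from axis; returns centre in vb frame, yaw rel groove"""
    from scipy.optimize import least_squares
    P,px=cloud(name,d,*win); Q,_=tubefit(p,P,px,lo,R); Q=w2vb(Q)
    med=np.median(Q,0)
    def f(x): # y=x0+x2*(X-mx), z=x1+x3*(X-mx)
        dx=Q[:,0]-med[0]; a=np.array([1,x[2],x[3]]); a/=np.linalg.norm(a)
        w=Q-np.array([med[0],x[0],x[1]]); return np.linalg.norm(np.cross(w,a),axis=1)-R
    r=least_squares(f,[med[1],med[2]-R*.7,0,0],loss="soft_l1",f_scale=1)
    lo_,hi=np.percentile(Q[:,0],[.5,99.5]); mid=(lo_+hi)/2
    return dict(n=len(Q),x=(round(lo_,1),round(hi,1)),mid=round(mid,1),y=round(r.x[0]+r.x[2]*(mid-med[0]),1),z=round(r.x[1]+r.x[3]*(mid-med[0]),1),yaw=round(np.degrees(r.x[2]),2),pitch=round(np.degrees(r.x[3]),2),rms=round(np.sqrt(np.mean(r.fun**2)),2))
E
python3 - <<'E'
from h import *
p=cv2.imread("pics/top0.png"); d=np.load("pics/top0.npy"); print(cyl("top",p,d,(140,200,258,295)))
p=cv2.imread("pics/side1.png"); d=np.load("pics/side1.npy"); print(cyl("side",p,d,(165,205,285,350)))
E
```

```text
{'n': 501, 'x': (np.float64(-90.0), np.float64(27.2)), 'mid': np.float64(-31.4), 'y': np.float64(139.5), 'z': np.float64(17.6), 'yaw': np.float64(4.44), 'pitch': np.float64(0.26), 'rms': np.float64(2.06)}
{'n': 458, 'x': (np.float64(-90.8), np.float64(26.6)), 'mid': np.float64(-32.1), 'y': np.float64(139.9), 'z': np.float64(17.8), 'yaw': np.float64(4.8), 'pitch': np.float64(-0.01), 'rms': np.float64(2.14)}
```

Call:
apply_moves(xyz=[[0,0,0.03],[0,0,0.06],[0,0,0.08],[0,0,0.094],[0,0,0.1],[0,0,0.1]], turn=[0,0,0,0,0,0], jaw=[0,0,0,0,0,0])

```text
t: 3.4
ee_pos: [606.0, 132.6, 20.3]
tcp_rot: [[-0.221, -0.975, -0.0], [-0.975, 0.221, -0.0], [0.0, 0.0, -1.0]]
ft_force: [0.3, -0.8, 0.0]
opening: 85.8
```

Both views agree: centre (-31.5, 139.7) in the V-block frame, axis height 17.7 mm, about 4.6° off the groove. I start the slow push along tool +x.

Call:
apply_moves(xyz=[[0.003,0,0],[0.006,0,0],[0.009,0,0],[0.012,0,0],[0.015,0,0],[0.018,0,0],[0.021,0,0],[0.024,0,0],[0.027,0,0],[0.03,0,0],[0.034,0,0],[0.038,0,0]], turn=[0,0,0,0,0,0,0,0,0,0,0,0], jaw=[0,0,0,0,0,0,0,0,0,0,0,0])

```text
t: 4.6
ee_pos: [597.5, 95.6, 20.3]
tcp_rot: [[-0.221, -0.975, -0.0], [-0.975, 0.221, -0.0], [0.0, 0.0, -1.0]]
ft_force: [-0.4, -0.1, 0.0]
opening: 85.4
```

```bash
cat > look.py <<'E'
from h import *
import sys
t=sys.argv[1]
for n,w in(("side",(150,240,280,410)),("top",(140,205,258,362))):
    p,d=env.camera(n); cv2.imwrite(f"pics/{n}{t}.png",p)
    if n=="top": w=(130,215,250,365)
    c=p[w[0]-10:w[1]+10,w[2]-15:w[3]+15]; cv2.imwrite(f"pics/{n}{t}c.png",cv2.resize(c,None,fx=4,fy=4,interpolation=cv2.INTER_CUBIC)[:600,:800])
    try:
        if n=="side": w=(165,240,285,372)
        r=cyl(n,p,d,w); print(n,{k:(float(v) if not isinstance(v,tuple) else [float(a) for a in v]) for k,v in r.items()})
    except Exception as e: print(n,e)
s=env.observe(); print("t",s["t"],"tcp vb",w2vb(s["ee_pos"]).round(1),"F",np.round(s["ft_force"],1))
E
python3 look.py 2
```

```text
side {'n': 484.0, 'x': [-89.1, 118.3], 'mid': 14.6, 'y': 114.9, 'z': 19.3, 'yaw': 5.4, 'pitch': 1.5, 'rms': 4.99}
top {'n': 492.0, 'x': [-87.6, 113.6], 'mid': 13.0, 'y': 61.2, 'z': 36.7, 'yaw': -45.52, 'pitch': 15.59, 'rms': 15.89}
t 4.7 tcp vb [[-31.  143.3  20.2]] F [-0.7 -0.2  0.5]
```

View pics/side2c.png

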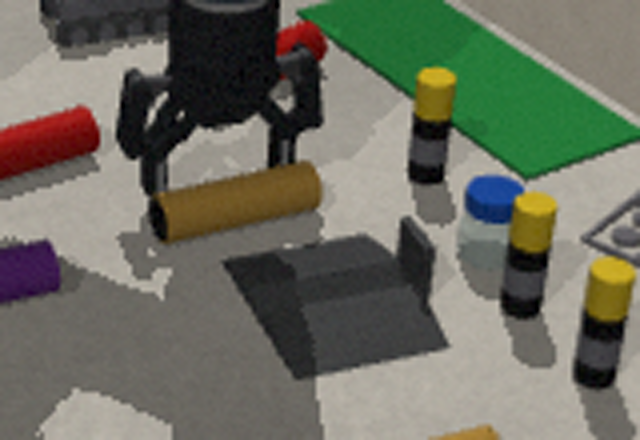

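View pics/top2c.png

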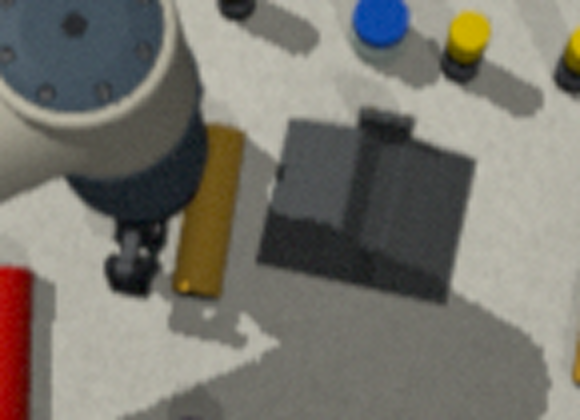

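The side view shows both fingers behind the tube at (200,240). The top view shows it turning parallel to the groove. I keep pushing to the foot of the ramp, and fix the fit filter to exclude the yellow caps.

```bash
python3 - <<'E'
s=open("h.py").read()
s=s.replace("Q=w2vb(Q)\n","Q=w2vb(Q); Q=Q[(abs(Q[:,0]+20)<90)&(Q[:,2]<60)&(abs(Q[:,1])<165)]\n")
open("h.py","w").write(s)
E
grep -n "abs(Q" h.py
```

```text
41:    P,px=cloud(name,d,*win); Q,_=tubefit(p,P,px,lo,R); Q=w2vb(Q); Q=Q[(abs(Q[:,0]+20)<90)&(Q[:,2]<60)&(abs(Q[:,1])<165)]
```

Call:
apply_moves(xyz=[[0.003,0,0],[0.0065,0,0],[0.0105,0,0],[0.0145,0,0],[0.0185,0,0],[0.0225,0,0],[0.0265,0,0],[0.0305,0,0],[0.0345,0,0],[0.0385,0,0],[0.042,0,0]], turn=[0,0,0,0,0,0,0,0,0,0,0], jaw=[0,0,0,0,0,0,0,0,0,0,0])

```text
t: 5.8
ee_pos: [588.4, 54.7, 20.4]
tcp_rot: [[-0.221, -0.975, 0.0], [-0.975, 0.221, 0.0], [-0.0, -0.0, -1.0]]
ft_force: [-0.1, 0.3, 0.3]
opening: 85.3
```

```bash
python3 look.py 3
```

```text
side {'n': 498.0, 'x': [-86.9, 31.5], 'mid': -27.7, 'y': 72.6, 'z': 18.0, 'yaw': 0.75, 'pitch': -0.27, 'rms': 2.09}
top {'n': 371.0, 'x': [-84.7, 31.9], 'mid': -26.4, 'y': 72.3, 'z': 17.8, 'yaw': 0.13, 'pitch': 0.19, 'rms': 2.0}
t 5.9 tcp vb [[-31.  101.6  20.3]] F [ 0.7  0.4 -1.1]
```

View pics/side3c.png

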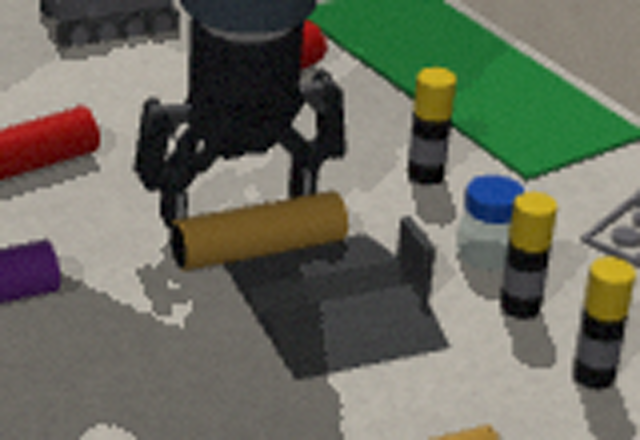

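The tube lies at the foot of the ramp, parallel to within 0.5°. Next I push it up the ramp, raising the fingers with the slope.

Call:
apply_moves(xyz=[[0.003,0,-0.001],[0.006,0,-0.002],[0.0095,0,-0.003],[0.013,0,-0.004],[0.0165,0,-0.005],[0.02,0,-0.006],[0.0235,0,-0.007],[0.027,0,-0.008],[0.0305,0,-0.009],[0.034,0,-0.01],[0.0375,0,-0.011],[0.041,0,-0.012]], turn=[0,0,0,0,0,0,0,0,0,0,0,0], jaw=[0,0,0,0,0,0,0,0,0,0,0,0])

```text
t: 7.1
ee_pos: [579.2, 14.7, 32.4]
tcp_rot: [[-0.221, -0.975, -0.0], [-0.975, 0.221, -0.0], [0.0, 0.0, -1.0]]
ft_force: [0.2, 4.4, 2.8]
opening: 85.1
```

```bash
python3 look.py 4
```

```text
side {'n': 546.0, 'x': [-87.3, 31.6], 'mid': -27.8, 'y': 31.8, 'z': 29.4, 'yaw': -0.33, 'pitch': -0.15, 'rms': 2.37}
top {'n': 309.0, 'x': [-84.7, 31.4], 'mid': -26.6, 'y': 30.8, 'z': 29.5, 'yaw': 0.13, 'pitch': 0.61, 'rms': 2.3}
t 7.2 tcp vb [[-31.4  60.   32.2]] F [1.8 1.6 1.9]
```

View pics/side4c.png

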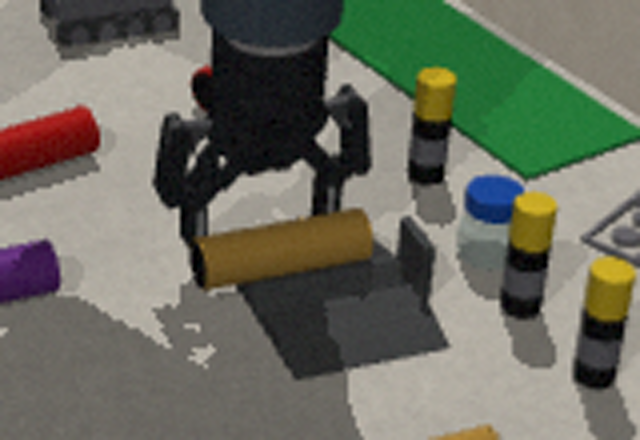

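Call:
apply_moves(xyz=[[0.002,0,-0.0005],[0.004,0,-0.001],[0.006,0,-0.0015],[0.008,0,-0.002],[0.01,0,-0.0025],[0.012,0,-0.003],[0.0135,0,-0.0035],[0.0145,0,-0.0035],[0.0155,0,-0.0035],[0.0165,0,-0.0035],[0.0175,0,-0.0035],[0.0185,0,-0.0035]], turn=[0,0,0,0,0,0,0,0,0,0,0,0], jaw=[0,0,0,0,0,0,0,0,0,0,0,0])

```text
t: 8.4
ee_pos: [575.1, -3.2, 35.7]
tcp_rot: [[-0.221, -0.975, -0.0], [-0.975, 0.221, -0.0], [0.0, 0.0, -1.0]]
ft_force: [0.2, 0.1, -0.0]
opening: 85.3
```

```bash
python3 look.py 5
```

```text
side {'n': 554.0, 'x': [-86.5, 32.1], 'mid': -27.2, 'y': 6.9, 'z': 31.0, 'yaw': -0.02, 'pitch': -0.27, 'rms': 2.51}
top {'n': 402.0, 'x': [-83.9, 34.0], 'mid': -25.0, 'y': 0.1, 'z': 26.1, 'yaw': 0.13, 'pitch': 0.35, 'rms': 2.06}
t 8.5 tcp vb [[-31.2  42.3  35.8]] F [-0.  -0.2 -0.3]
```

View pics/side5c.png

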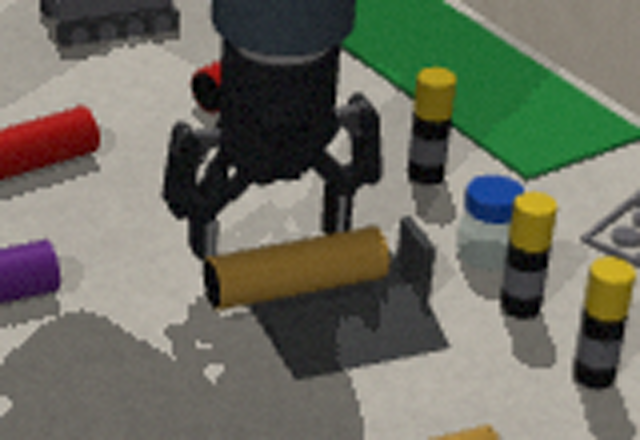

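The side picture, taken first, caught the tube tipping over the crest. The top one, 50 ms later, has it seated at y = 0.1, z = 26.1. I back off, rise and move to above the near end with the fingers closing.

Call:
apply_moves(xyz=[[-0.01,0,0],[-0.02,0,-0.005],[-0.02,0,-0.035],[-0.02,0,-0.065],[-0.01,0.025,-0.07],[0.006,0.055,-0.07],[0.025,0.08,-0.07],[0.042,0.095,-0.07],[0.042,0.095,-0.07],[0.042,0.095,-0.07]], turn=[0,0,0,0,0,0,0,0,0,0], jaw=[0,0,0,0.3,1,1,1,1,1,1])

```text
t: 9.5
ee_pos: [473.8, -22.5, 106.6]
tcp_rot: [[-0.221, -0.975, 0.002], [-0.975, 0.221, 0.0], [-0.001, -0.002, -1.0]]
ft_force: [0.8, 0.3, -0.3]
opening: 0.2
```

```bash
python3 look.py 6; python3 - <<'E'
from h import *
p,d=env.camera("side"); s=env.observe(); R=np.array(s["tcp_rot"]);t=np.array(s["ee_pos"]); print(s["opening"])
a=proj("side",t); r,c=int(a[0]),int(a[1])
P,px=cloud("side",d,max(r-70,0),r+60,c-70,c+70)
L=(P-t)@R; m=(abs(L[:,0])<30)&(abs(L[:,1])<70)&(L[:,2]>-40)&(L[:,2]<45)
for lo in range(-40,45,6):
    k=m&(L[:,2]>=lo)&(L[:,2]<lo+6)
    if k.sum()>0: print(lo,k.sum(),L[k].min(0).round(0),L[k].max(0).round(0))
E
```

```text
side {'n': 571.0, 'x': [-86.5, 32.0], 'mid': -27.3, 'y': 0.7, 'z': 25.9, 'yaw': -0.09, 'pitch': -0.26, 'rms': 2.03}
top {'n': 13.0, 'x': [31.6, 35.9], 'mid': 33.8, 'y': -23.3, 'z': -10.5, 'yaw': -89.43, 'pitch': -171.66, 'rms': 1.17}
t 9.6 tcp vb [[-125.5    1.6  106.1]] F [1.6 0.2 0.2]
-0.5804029497825002
-40 58 [-14. -45. -40.] [ 16.  41. -34.]
-34 83 [-12. -39. -34.] [ 18.  36. -28.]
-28 60 [ -6. -35. -28.] [ 17.  34. -22.]
-22 35 [  1. -26. -22.] [ 15.  28. -16.]
-16 16 [  6.  -8. -16.] [ 13.  14. -10.]
-10 25 [ -3. -12. -10.] [14. 15. -4.]
-4 25 [ -2. -13.  -4.] [15. 15.  1.]
2 21 [ -0. -13.   2.] [13. 14.  7.]
8 26 [ -4. -12.   8.] [14. 14. 14.]
14 17 [  4. -11.  15.] [14. 10. 19.]
20 5 [ 3. -7. 21.] [10.  7. 24.]
```

View pics/side6c.png

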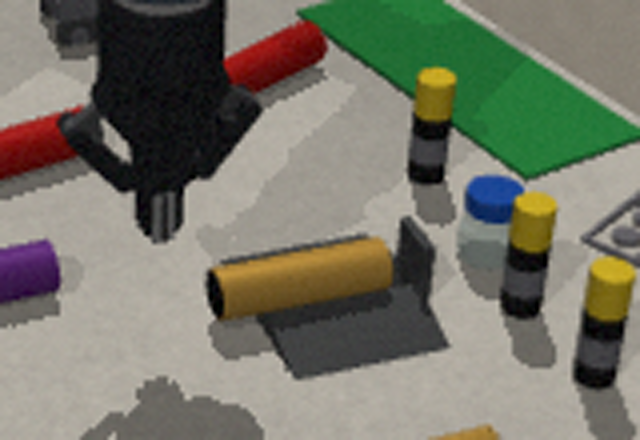

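The tube is seated (y = 0.7, z = 25.9) with its near end at about u = -88. The shut fingers are ±14 mm thick over the useful height. I descend in front of the near end.

Call:
apply_moves(xyz=[[0.0015,0,0.03],[0.0015,0,0.055],[0.0015,0,0.069],[0.0015,0,0.072],[0.0015,-0.006,0.072],[0.0015,-0.012,0.072],[0.0015,-0.015,0.072],[0.0015,-0.018,0.072]], turn=[0,0,0,0,0,0,0,0], jaw=[1,1,1,1,1,1,1,1])

```text
t: 10.45
ee_pos: [491.4, -28.4, 34.4]
tcp_rot: [[-0.221, -0.975, 0.001], [-0.975, 0.221, 0.0], [-0.001, -0.001, -1.0]]
ft_force: [0.1, -0.2, 0.2]
opening: 0.3
```

```bash
python3 look.py 7
```

```text
side {'n': 563.0, 'x': [-86.7, 32.6], 'mid': -27.0, 'y': 0.8, 'z': 25.7, 'yaw': -0.17, 'pitch': -0.07, 'rms': 2.09}
top Initial guess is outside of provided bounds
t 10.55 tcp vb [[-107.6   -0.7   34.2]] F [-0.3 -0.2  0.4]
  return _methods._mean(a, axis=axis, dtype=dtype,
  ret = um.true_divide(
```

View pics/side7c.png

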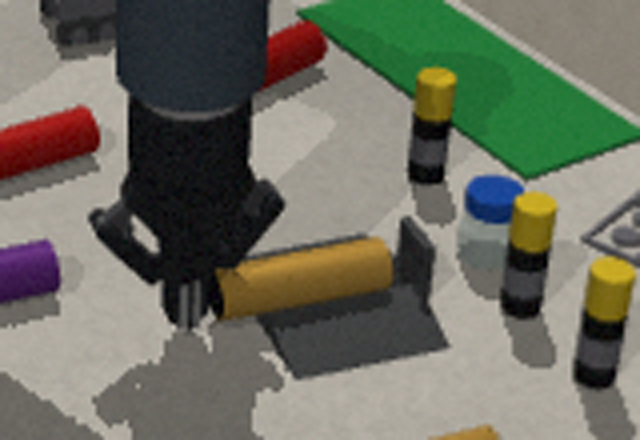

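Call:
apply_moves(xyz=[[0,-0.001,0],[0,-0.0025,0],[0,-0.004,0],[0,-0.006,0],[0,-0.008,0],[0,-0.01,0],[0,-0.012,0],[0,-0.014,0],[0,-0.016,0],[0,-0.018,0],[0,-0.0195,0],[0,-0.0205,0]], turn=[0,0,0,0,0,0,0,0,0,0,0,0], jaw=[1,1,1,1,1,1,1,1,1,1,1,1])

```text
t: 11.75
ee_pos: [510.6, -33.0, 33.7]
tcp_rot: [[-0.221, -0.975, -0.0], [-0.975, 0.221, -0.0], [0.0, 0.0, -1.0]]
ft_force: [-0.6, 0.1, -0.9]
opening: 0.4
```

```bash
python3 look.py 8 2>/dev/null
```

```text
side {'n': 563.0, 'x': [-73.7, 48.7], 'mid': -12.5, 'y': 0.6, 'z': 25.9, 'yaw': -0.22, 'pitch': -0.53, 'rms': 2.35}
top Initial guess is outside of provided bounds
t 11.85 tcp vb [[-87.5  -0.9  33.8]] F [-0.7  1.  -0.1]
```

View pics/side8c.png

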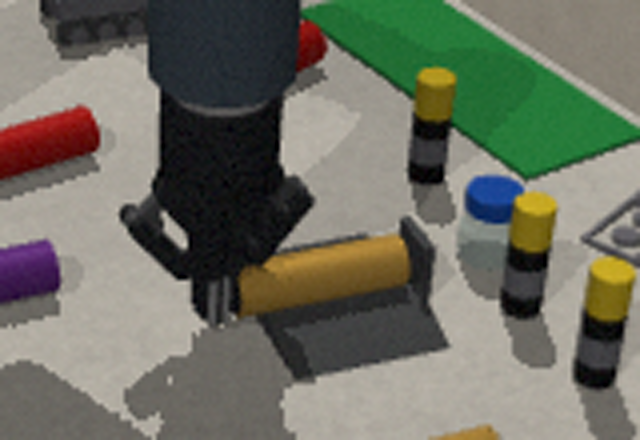

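The far end is at about u = 48 with the stop at 55. I creep forward, watching the force.

Call:
apply_moves(xyz=[[0,-0.001,0],[0,-0.002,0],[0,-0.003,0],[0,-0.004,0],[0,-0.0045,0],[0,-0.005,0],[0,-0.0055,0],[0,-0.006,0]], turn=[0,0,0,0,0,0,0,0], jaw=[1,1,1,1,1,1,1,1])

```text
t: 12.65
ee_pos: [516.3, -34.3, 33.8]
tcp_rot: [[-0.221, -0.975, 0.0], [-0.975, 0.221, 0.0], [-0.0, -0.0, -1.0]]
ft_force: [-1.7, 0.5, -0.3]
opening: 0.2
```

Call:
apply_moves(xyz=[[0,-0.0005,0],[0,-0.001,0],[0,-0.001,0]], turn=[0,0,0], jaw=[1,1,1])

```text
t: 12.95
ee_pos: [517.4, -34.5, 33.8]
tcp_rot: [[-0.221, -0.975, 0.0], [-0.975, 0.221, 0.0], [-0.0, -0.0, -1.0]]
ft_force: [-1.7, 0.7, 0.2]
opening: -0.0
```

```bash
python3 look.py 9 2>/dev/null
```

```text
side {'n': 559.0, 'x': [-66.8, 52.4], 'mid': -7.2, 'y': 0.7, 'z': 25.7, 'yaw': -0.14, 'pitch': 0.17, 'rms': 1.85}
top Initial guess is outside of provided bounds
t 13.05 tcp vb [[-80.6  -0.9  33.8]] F [-0.8  0.3  0.2]
```

View pics/side9c.png

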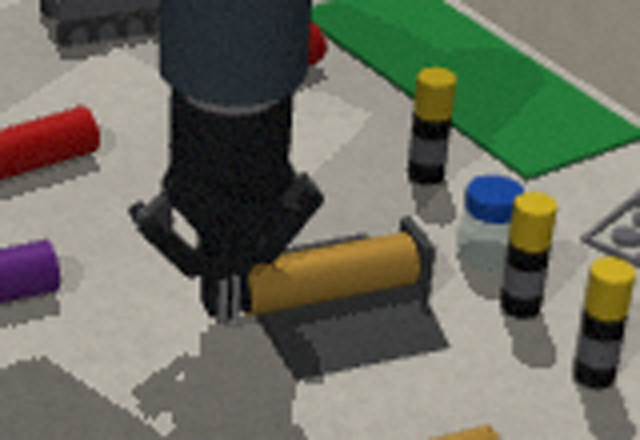

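Not there yet: about 2 mm to go and only about 1.8 N of sliding friction. I continue in 0.5 mm steps.

Call:
apply_moves(xyz=[[0,-0.0005,0],[0,-0.001,0],[0,-0.001,0]], turn=[0,0,0], jaw=[1,1,1])

```text
t: 13.35
ee_pos: [518.3, -34.8, 33.8]
tcp_rot: [[-0.221, -0.975, -0.0], [-0.975, 0.221, -0.0], [0.0, 0.0, -1.0]]
ft_force: [-1.6, 0.2, -0.4]
opening: 0.3
```

Call:
apply_moves(xyz=[[0,-0.0005,0],[0,-0.0005,0]], turn=[0,0], jaw=[1,1])

```text
t: 13.55
ee_pos: [518.3, -34.8, 33.8]
tcp_rot: [[-0.221, -0.975, -0.001], [-0.975, 0.221, 0.0], [0.0, 0.001, -1.0]]
ft_force: [-3.9, 1.4, 2.4]
opening: -0.1
```

Call:
apply_moves(xyz=[[0,-0.0005,0],[0,-0.0005,0]], turn=[0,0], jaw=[1,1])

```text
t: 13.75
ee_pos: [518.4, -34.8, 33.7]
tcp_rot: [[-0.221, -0.975, -0.002], [-0.975, 0.221, 0.0], [0.0, 0.002, -1.0]]
ft_force: [-5.0, 3.5, 3.5]
opening: 0.1
```

Call:
apply_moves(xyz=[[0,-0.0005,0],[0,-0.001,0],[0,-0.001,0],[0,-0.001,0]], turn=[0,0,0,0], jaw=[1,1,1,1])

```text
t: 14.15
ee_pos: [518.4, -34.9, 33.6]
tcp_rot: [[-0.222, -0.975, -0.003], [-0.975, 0.222, 0.0], [0.0, 0.003, -1.0]]
ft_force: [-9.0, 5.5, 4.8]
opening: 0.3
```

The TCP stays put while the force rises to about 10 N, so the tube is against the stop. I back straight off, rise and clear the view.

Call:
apply_moves(xyz=[[0,0.001,0],[0,0.002,0],[0,0.004,0],[0,0.01,0],[0,0.025,0],[0,0.05,-0.01],[0,0.07,-0.05],[0,0.09,-0.09],[0,0.12,-0.13],[0,0.14,-0.16],[0,0.14,-0.16],[0,0.14,-0.16]], turn=[0,0,0,0,0,0,0,0,0,0,0,0], jaw=[1,1,1,1,1,1,1,1,1,1,1,1])

```text
t: 15.35
ee_pos: [383.9, -3.9, 194.6]
tcp_rot: [[-0.221, -0.975, 0.003], [-0.975, 0.221, 0.001], [-0.002, -0.003, -1.0]]
ft_force: [-0.3, -0.2, -0.2]
opening: -0.3
```

```bash
python3 look.py 10 2>/dev/null
```

```text
side {'n': 564.0, 'x': [-66.3, 53.0], 'mid': -6.6, 'y': 0.5, 'z': 25.8, 'yaw': -0.18, 'pitch': -0.05, 'rms': 1.84}
top {'n': 555.0, 'x': [-63.8, 54.8], 'mid': -4.5, 'y': 0.1, 'z': 25.4, 'yaw': -0.14, 'pitch': 0.22, 'rms': 2.08}
t 15.45 tcp vb [[-218.    -0.7  193. ]] F [0.2 0.7 0.5]
```

View pics/side10c.png

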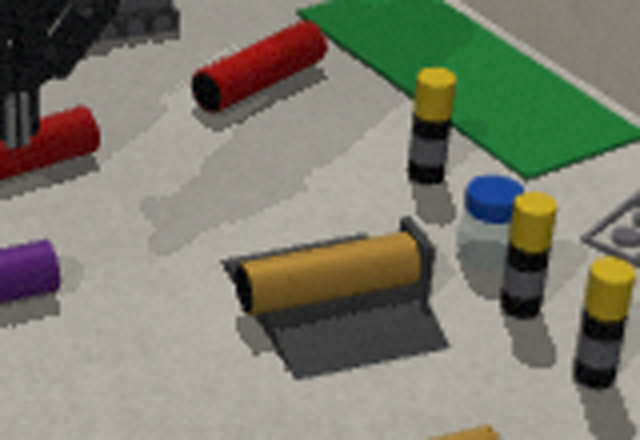

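View pics/top10c.png

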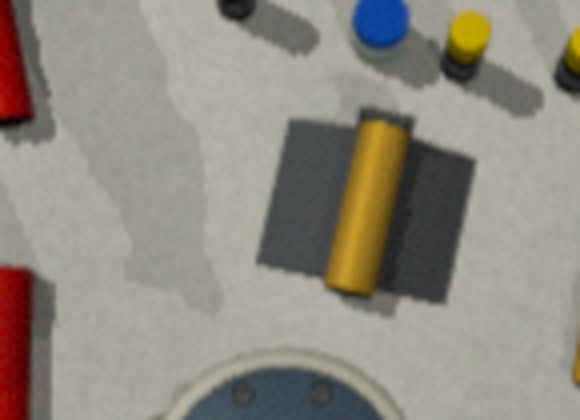

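Both pictures show the tube in the groove with its far end at the stop (side crop (425,250), top crop (382,120)). I check it is still and that nothing else moved, then hand in.

```bash
python3 look.py 11 2>/dev/null; python3 - <<'E'
from h import *
a=cv2.imread("pics/top0.png");b=cv2.imread("pics/top11.png")
for nm,w in(("thin",(160,230,365,405)),("bottles",(100,150,280,395)),("reds",(105,240,220,250)),("brush",(200,260,430,470)),("model",(125,170,160,200)),("purple",(220,275,268,297))):
    A=a[w[0]:w[1],w[2]:w[3]].max(2).astype(float); B=b[w[0]:w[1],w[2]:w[3]].max(2).astype(float)
    print(nm,[round(float(x),2) for x in cv2.phaseCorrelate(A,B)[0]])
print(env.job_done())
E
```

```text
side {'n': 574.0, 'x': [-66.2, 52.8], 'mid': -6.7, 'y': 0.6, 'z': 26.0, 'yaw': -0.4, 'pitch': 0.09, 'rms': 1.97}
top {'n': 551.0, 'x': [-63.7, 55.4], 'mid': -4.1, 'y': 0.1, 'z': 25.6, 'yaw': -0.05, 'pitch': -0.08, 'rms': 2.07}
t 15.55 tcp vb [[-217.9   -0.8  192.7]] F [-0.4  0.2  0.5]
thin [0.14, -0.03]
bottles [-0.02, 0.04]
reds [-0.14, 0.53]
brush [-0.16, 0.13]
model [-0.07, 0.58]
purple [-7.45, -5.38]
the job is handed in; nothing more can be done
None
```

```bash
python3 - <<'E'
import cv2,numpy as np
def cen(f):
    h=cv2.cvtColor(cv2.imread(f),cv2.COLOR_BGR2HSV); m=(h[...,0]>130)&(h[...,0]<160)&(h[...,1]>100); r,c=np.nonzero(m); return r.mean().round(1),c.mean().round(1),len(r)
for f in("side1","side11","top0","top11"): print(f,cen(f"pics/{f}.png"))
E
```

```text
side1 (np.float64(190.3), np.float64(247.8), 741)
side11 (np.float64(196.2), np.float64(247.8), 749)
top0 (np.float64(240.0), np.float64(230.9), 690)
top11 (np.float64(216.1), np.float64(62.4), 137)
```

```bash
python3 - <<'E'
import cv2,numpy as np
for f in("side1","side7","side11"):
    h=cv2.cvtColor(cv2.imread(f"pics/{f}.png")[190:235,220:290],cv2.COLOR_BGR2HSV); m=(h[...,0]>130)&(h[...,0]<160)&(h[...,1]>80); r,c=np.nonzero(m); print(f,r.mean().round(2)+190,c.mean().round(2)+220,len(r))
E
```

```text
side1 210.47 256.25 574
side7 210.3 256.21 592
side11 210.31 256.19 593
```

I rolled the thick brass tube along the bench, up the ramp and into the groove. I then slid it endwise with the shut fingers until it met the end stop. It was never gripped or lifted. I handed the job in at about 15.6 s of the 53 s allowed.

- **Flush against the stop:** the fingers stopped advancing while the pushing force rose from about 2 N to about 10 N.
- **Final position:** after backing off, the top view puts the tube's centre at x = -4.1 to -4.5 mm, y = 0.1 mm, z = 25.5 mm in the V-block's frame, against a target of -5, 0, 26. The side view gives x = -6.7 mm, y = 0.5 mm, z = 25.9 mm. The two views differ by about 2.5 mm along the groove, roughly the camera calibration error.
- **Lying still:** repeated pictures after I let go agreed to within about 0.5 mm.
- **Everything else:** the thin tube, paint bottles, glue jar and brush showed no shift. The red look-alikes and the model came out 0.5 px off, which I put down to the arm's shadow. I did not compare the dish, but the arm never went near it.
- **One check that disagreed:** the top-view comparison showed the purple look-alike shifted, because the arm covered it. The side view, checked after handing in, shows it has not moved (within 0.2 px).

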